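# Stroke the bead box lids shut

## Task

One of the two long bead boxes on the bench has been left with all five of its flip lids ajar. Shut them by running the closed fingertips lightly along the row in one single stroke, going with the lids from hinge edge to thumb tab, from the first lid to the last, so that they go down one after another and all end fully shut; do not take the fingertips up off the row until the last lid is down. Do not force a lid backwards, press hard, or pick up or shift the box, and leave the other things on the bench where they are.

Things in the scene. Friction and masses are not known exactly. Their poses are not given: they have to be found in the camera images.
- beadbox: the open bead box: clear plastic, loose on the bench, 236 long x 50 wide x 27 mm high with lids shut, 0.7 kg, friction about 0.6. One row of five cells under five frosted flip lids. Origin at the centre of its underside (bench top), z up, y across; +x runs along the row from lid1 to lid5 and, on every lid, from its hinge edge to its free edge with the thumb tab. It may be turned any way round
- row_start (a point): the middle of lid1's hinge edge, at the height of the top face of the shut lids, 27 mm above the bench: where the row of lids begins (112 mm from the box's centre, on its -x side)
- row_end (a point): the end of lid5's thumb tab, 27 mm above the bench: where the row ends (116 mm from the box's centre, on its +x side)
- lid1 (a joint): lid 1 from row_start: 0 = shut flat, grows as its free edge rises, stop at 1.75 rad. Plate 40 mm long (44 with tab) x 48 x 2.5 mm; hinge pins across the box at x = -110 mm in its frame, 22 mm above the bench, 2 mm in from the hinge edge. Starts at 0.5 to 0.85, free edge up to 31 mm above shut level. Light friction (under 1 N at the free edge) holds it ajar; below about 0.2 rad it drops shut
- lid2 (a joint): lid 2 from row_start: 0 = shut flat, grows as its free edge rises, stop at 1.75 rad. Plate 40 mm long (44 with tab) x 48 x 2.5 mm; hinge pins across the box at x = -64 mm in its frame, 22 mm above the bench, 2 mm in from the hinge edge. Starts at 0.5 to 0.85, free edge up to 31 mm above shut level. Light friction (under 1 N at the free edge) holds it ajar; below about 0.2 rad it drops shut
- lid3 (a joint): lid 3 from row_start: 0 = shut flat, grows as its free edge rises, stop at 1.75 rad. Plate 40 mm long (44 with tab) x 48 x 2.5 mm; hinge pins across the box at x = -18 mm in its frame, 22 mm above the bench, 2 mm in from the hinge edge. Starts at 0.5 to 0.85, free edge up to 31 mm above shut level. Light friction (under 1 N at the free edge) holds it ajar; below about 0.2 rad it drops shut
- lid4 (a joint): lid 4 from row_start: 0 = shut flat, grows as its free edge rises, stop at 1.75 rad. Plate 40 mm long (44 with tab) x 48 x 2.5 mm; hinge pins across the box at x = 28 mm in its frame, 22 mm above the bench, 2 mm in from the hinge edge. Starts at 0.5 to 0.85, free edge up to 31 mm above shut level. Light friction (under 1 N at the free edge) holds it ajar; below about 0.2 rad it drops shut
- lid5 (a joint): lid 5 from row_start: 0 = shut flat, grows as its free edge rises, stop at 1.75 rad. Plate 40 mm long (44 with tab) x 48 x 2.5 mm; hinge pins across the box at x = 74 mm in its frame, 22 mm above the bench, 2 mm in from the hinge edge. Starts at 0.5 to 0.85, free edge up to 31 mm above shut level. Light friction (under 1 N at the free edge) holds it ajar; below about 0.2 rad it drops shut
- jar: small round glass jar with an aluminium cap, 34 mm across, 46 mm tall, loose; origin at the centre of its underside, z up. Stands about 70 mm to one side of the bead box's middle line. Leave it alone
- band: plain silver ring band lying flat, 23 mm across, 6 mm high, loose; origin at the centre of its underside. Lies beside the bead box, about 57 mm from its middle line. Leave it alone
- tweezers: pair of steel tweezers lying flat, about 130 mm long (along its x, points to +x), 17 mm wide, 9 mm high, loose; origin on its underside near the middle. Lies beside the bead box. Leave it alone
- shutbox: a second bead box of the same make, 236 x 50 x 27 mm, loose, with all its lids already shut (they do not move); origin at the centre of its underside, x along its length. Leave it alone
- gauges: bunch of steel finger-size gauge rings on a carrying ring, spread flat, about 145 mm across, 14 mm high, loose; origin at the centre of its underside. Leave it alone
- dish: white porcelain dish, 80 mm across, 26 mm high, loose; origin at the centre of its underside. Leave it alone
- benchblock: square steel bench block on a rubber foot, 64 x 64 x 23 mm, loose; origin at the centre of its underside. Leave it alone
Things that resemble listed ones, but are neither listed nor needed, are in the scene too. Leave any brown look-alike of the beadbox alone.

How it is judged (in metres and radians):
On the way, in this order (a step that is already met when the one before it is completed fails the run):
1. lid 1 goes down first (value of joint lid1 below 0.06 rad).
2. lid 2 goes down after lid 1 (value of joint lid2 below 0.06 rad).
3. lid 3 goes down after lid 2 (value of joint lid3 below 0.06 rad).
4. lid 4 goes down after lid 3 (value of joint lid4 below 0.06 rad).
5. lid 5 goes down after lid 4 (value of joint lid5 below 0.06 rad).
At the end, for the whole second after the job is handed in: All five lids are shut to within 0.06 rad (about 2.5 mm at the free edge); the bead box stands flat, at rest and within 20 mm of where it stood, and every other thing is within 20 mm of where it stood (value of joint each of lid1, lid2, lid3, lid4, lid5 below 0.06 rad and distance of each of beadbox, jar, band, tweezers, shutbox, gauges, dish, benchblock from where it was at the start of the episode below 0.02 m and angle between beadbox's own z axis and vertical below 0.05 rad and linear speed of beadbox below 0.01 m/s); the robot touches nothing.
It fails at once if the fingertips are taken up off the row (the TCP more than 105 mm above the bench, some 60 mm of lift) after the first lid is shut and before the last is down (value of joint lid1 below 0.06 rad and value of joint lid5 above 0.06 rad and z of the grasp point in the frame of beadbox above 0.105 m).
It fails at once if a lid is forced backwards, past 1.15 rad (value of joint any of lid1, lid2, lid3, lid4, lid5 above 1.15 rad).
It fails at once if the bead box is pressed with more than 20 N (contact force between any of the fingers, the arm and beadbox above 20 N).
It fails at once if the bead box is lifted, tipped or shifted more than 20 mm (height (world z) of beadbox above 0.008 m or angle between beadbox's own z axis and vertical above 0.12 rad or distance of beadbox from where it was at the start of the episode above 0.02 m).
It fails at once if another thing is moved more than 20 mm or tipped (distance of any of jar, band, tweezers, shutbox, gauges, dish, benchblock from where it was at the start of the episode above 0.02 m or angle between jar's own z axis and vertical above 0.4 rad).
It also fails if it takes over 38 s, if anything falls off the work surface, if the arm or the gripper's body presses on something with over 40 N, if the wrist force passes 120 N, or if a joint passes its speed limit or range.

## Robot

A 6-joint arm with a two-finger parallel gripper is mounted at the origin on the work surface. World frame = base frame: x ahead of the robot, y to its left, z up, the work surface at z = 0. Lengths are in mm, angles in rad, forces in N, time in s.
With the tool pointing down it reaches from about 275 to 1000 mm from the base axis. Payload 8.4 kg.
Tool frame: the origin (TCP) lies between the finger pads, 19 mm behind the fingertips; this is the grasp point; z points along the fingers, y is the line along which they close (so a half turn about z gives the same grasp; the last joint's range is limited). The gripper opens to 85 mm and grips with 20 to 120 N. Pads are 22 mm wide; open, the fingers measure 114 mm over their backs; the gripper's body (76 mm by 85 mm) begins 54 mm behind the grasp point. The pads swing forward as they close: fully open they stand 13 mm farther back than shut.
Start: joints at [-0.002, 0.353, 1.633, -0, 1.155, -0.002], TCP at [625.002, -0, 249.981] pointing down, gripper open.
Joint ranges: [-2.63, 2.63], [-0.92, 2.1], [0.06, 2.66], [-1.3, 4.44], [0, 2.69], [-3.02, 3.02]. Speed limits (rad/s): [2.22, 2.22, 2.79, 3.14, 3.14, 3.14].

## Interface

Orientations are given as a unit quaternion [x, y, z, w].
In Python, from workcell import env gives the robot as it stands.
- The arm moves only by the shell command python3 -m inch 'ROWS'. ROWS is JSON, a list of rows, each an object of numbers: "x", "y", "z": the shift along the tool's x, y, z in mm; "yaw": the turn about the tool's z in rad; "gripper": the opening, from 0 (shut) to 1 (fully open). A call has exactly 8 rows; each row is the pose to reach, as a shift and turn from the pose commanded when the call began, along the tool's axes at that moment; what a row does not reach only later rows make up. A row lasts 1/8 s, in which the tool goes at most 62.5 mm and 10.7 degrees, less where a joint would pass 70% of its speed; a pose out of reach is approached as far as the arm can. A call with a gripper value outside its range is refused whole. The fingers move at their own pace and stop on an object; the grip force is fixed at half the most. Time passes only in rows, so rows that repeat a pose let the fingers close, or fill a call up. It gives the time, the measured TCP pose, the force, the opening and the grip force at its end, in the units of the state.
- env.get_state(): the state, without advancing time (a new reading comes with each control period).
- env.get_image(name): name is "scene" or "side" or "wrist"; returns a dict with "color" (420x560x3 uint8, red, green, blue), "fx", "fy", "cx", "cy" (pixels), "rvec" (rotation vector, rad) and "tvec" (3), from world to camera coordinates, as OpenCV has them; the wrist camera has in their place "T_tool_cam" (4x4, takes a point from camera to tool coordinates, whose origin is the TCP and whose axes are the flange's). Camera axes: x right, y down, z forward; pixel columns grow to the right and rows downward; lengths in mm; the calibration is good to about 2 mm. A picture is of the moment at which its call begins: read the wrist's pose just before it. There is no depth.
- env.job_done(): hands the job in; it is judged then, once.
The state is a dict: "t": time; "joint_positions": joint angles; "joint_velocities": joint speeds; "effort": joint torques, N m; "eef_pos": TCP position; "tool_rot": TCP orientation; "wrist_force": force on the tool from outside, world axes, zero at the start; "ft_torque": the same for the moment, N m; "grip_width": opening from 0.0 (shut) to 1.0 (fully open); "grip_force": force on a finger pad.
Only numpy, scipy, OpenCV 4.12 (cv2) and the standard library are available. Lean on these libraries where they do the work, as an engineer would, in place of code of your own. Each camera call takes 0.05 s, during which the arm holds its last target. There are 200 camera calls.

## Working session

There is one attempt and no reset: what is moved stays moved. The work goes in short steps, Python scripts to look and compute and a shell command to move; the robot and the scene stay as the last step left them, time stands still between calls to the robot, and variables do not carry over. Pictures are saved under pics/ and viewed, at most 10 in all, crops included, and the job is handed in when it is done.

```bash
mkdir -p pics; cat > h.py <<'E'
import numpy as np,cv2
from workcell import env
def cam(n):
    s=env.get_state(); d=env.get_image(n)
    K=np.array([[d['fx'],0,d['cx']],[0,d['fy'],d['cy']],[0,0,1]])
    if n=='wrist':
        from scipy.spatial.transform import Rotation as R
        T=np.eye(4);T[:3,:3]=R.from_quat(s['tool_rot']).as_matrix();T[:3,3]=s['eef_pos']
        M=T@np.array(d['T_tool_cam']); Rm=M[:3,:3].T; t=-Rm@M[:3,3]
    else:
        Rm=cv2.Rodrigues(np.array(d['rvec'],float))[0]; t=np.array(d['tvec'],float).ravel()
    return d['color'],K,Rm,t
def ray(px,K,R,t,z):
    d=R.T@np.linalg.solve(K,[px[0],px[1],1.]); o=-R.T@t
    return o+d*(z-o[2])/d[2]
def proj(p,K,R,t):
    q=K@(R@np.array(p,float)+t); return q[:2]/q[2]
E
python3 - <<'E'
from h import *
print({k:np.round(v,3) for k,v in env.get_state().items()})
a=[]
for n in('scene','side','wrist'):
    c,K,R,t=cam(n); np.savez(f'{n}.npz',c=c,K=K,R=R,t=t); print(n,(-R.T@t).round())
    cv2.imwrite(f'pics/{n}.png',cv2.resize(c[:,:,::-1],(800,600),interpolation=cv2.INTER_CUBIC))
E
```

```text
{'t': np.float64(0.0), 'joint_positions': array([-0.002,  0.354,  1.634, -0.   ,  1.155, -0.002]), 'joint_velocities': array([ 0.001,  0.   ,  0.   , -0.   , -0.001, -0.   ]), 'effort': array([-2.0000e-03, -6.0524e+01, -3.4206e+01, -0.0000e+00,  9.0000e-03,
        0.0000e+00]), 'eef_pos': array([ 6.24548e+02, -1.00000e-03,  2.49263e+02]), 'tool_rot': array([ 0.707,  0.707, -0.001, -0.   ]), 'wrist_force': array([ 0.698,  0.645, -0.097]), 'ft_torque': array([ 0.016, -0.019, -0.025]), 'grip_force': np.float64(0.0), 'grip_width': np.float64(1.004)}
scene [ 798. -607. 1070.]
side [ 306.  746. 1022.]
wrist [625.  77. 374.]
```

View pics/scene.png

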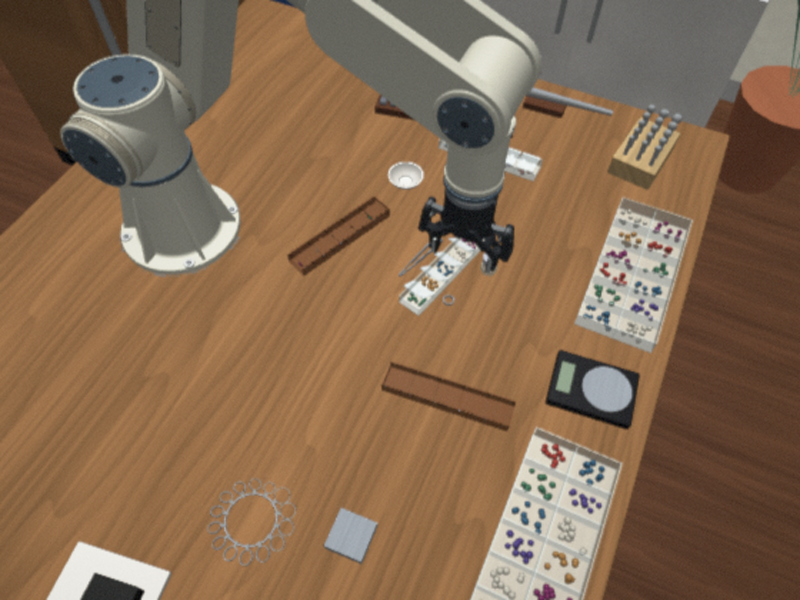

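View pics/side.png

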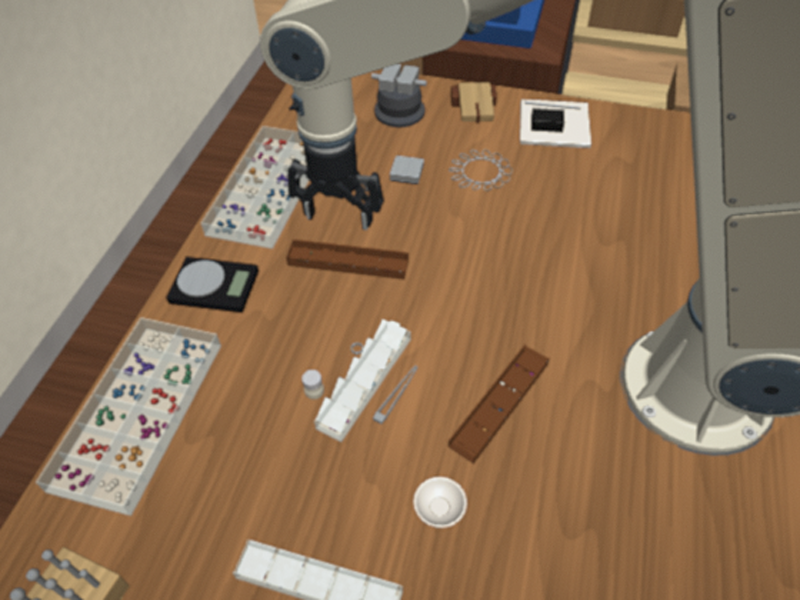

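The scene view shows the bead box partly behind the gripper, around (440,275). In the side view the candidates are the white box with raised lids at (362,380), a white shut box at (318,570), and three brown look-alikes. The one at (362,380) fits because its lids are ajar. I'll confirm it and its direction in an enlarged crop.

```bash
python3 - <<'E'
from h import *
L=lambda n:(lambda d:(d['c'],d['K'],d['R'],d['t']))(np.load(n+'.npz'))
c,K,R,t=L('side')
print('centre',ray((253,266),K,R,t,20).round())
a=cv2.resize(c[215:315,205:305,::-1],(500,500),interpolation=cv2.INTER_CUBIC)
cv2.imwrite('pics/crop1.png',a)
E
```

```text
centre [556. 145.  20.]
```

View pics/crop1.png

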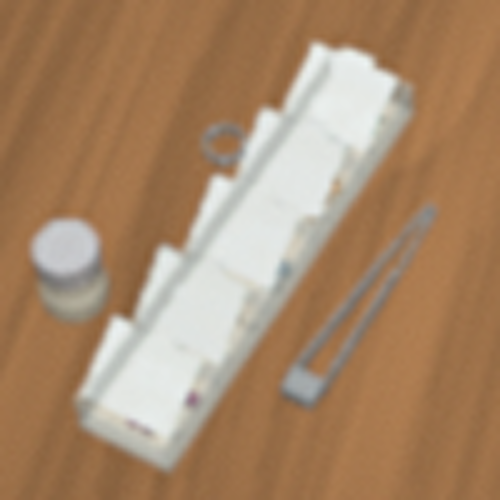

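View pics/wrist.png

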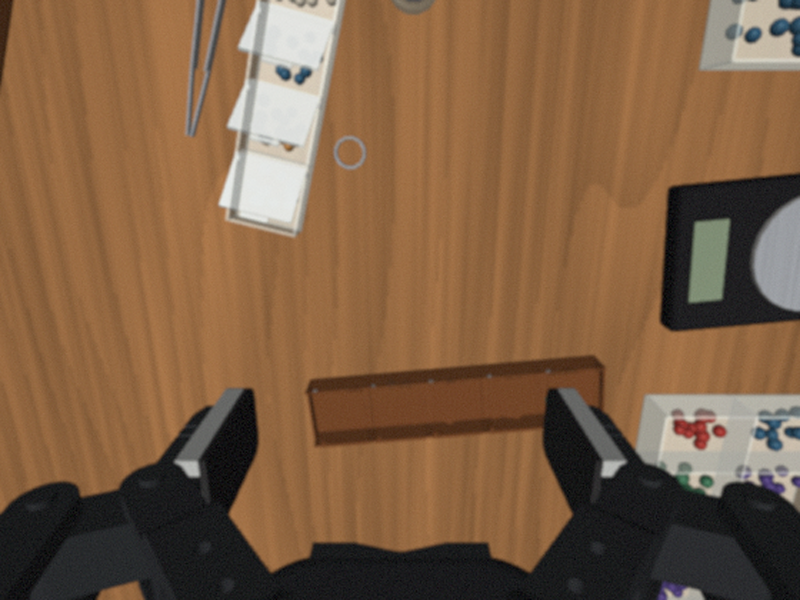

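The crop shows five white raised lids, with a jar, ring and tweezers beside the box, so this is the open bead box. The far lid's tab at (350,55) suggests the free edges point towards -y. The wrist view shows the -y end of the box at (260,228). I'll move above it with the fingers closing and look from close by.

```bash
python3 -m inch '[{"x":20,"y":-20,"z":-20,"gripper":0},{"x":50,"y":-50,"z":-50,"gripper":0},{"x":70,"y":-69,"z":-70,"gripper":0},{"x":70,"y":-69,"z":-70,"gripper":0},{"x":70,"y":-69,"z":-70,"gripper":0},{"x":70,"y":-69,"z":-70,"gripper":0},{"x":70,"y":-69,"z":-70,"gripper":0},{"x":70,"y":-69,"z":-70,"gripper":0}]'
python3 - <<'E'
from h import *
c,K,R,t=cam('wrist'); np.savez('w2.npz',c=c,K=K,R=R,t=t); print((-R.T@t).round())
cv2.imwrite('pics/w2.png',cv2.resize(c[:,:,::-1],(800,600),interpolation=cv2.INTER_CUBIC))
E
```

```text
[625.  77. 374.]$[0]: bad value
```

View pics/w2.png

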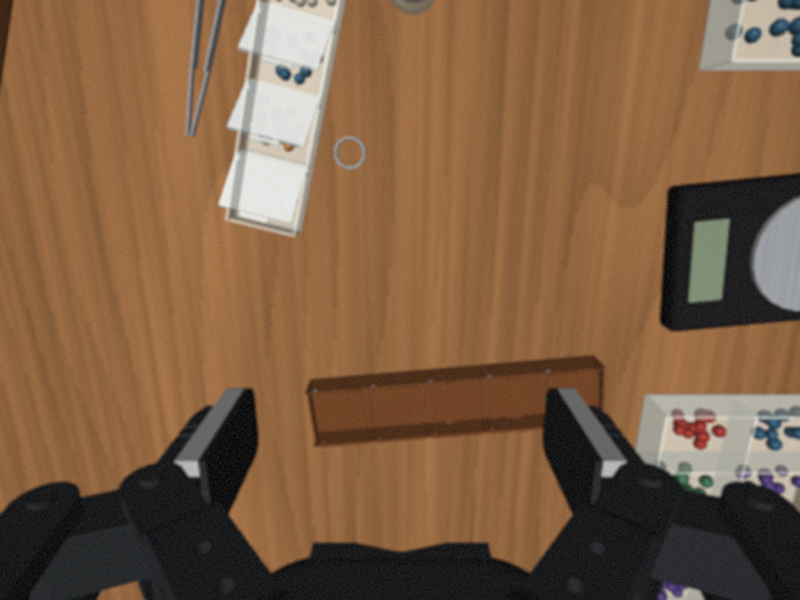

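The picture hasn't changed, because the call was refused. The rows probably need every key, so I'll add yaw.

```bash
python3 -m inch '[{"x":20,"y":-20,"z":-20,"yaw":0,"gripper":0},{"x":50,"y":-50,"z":-50,"yaw":0,"gripper":0},{"x":70,"y":-69,"z":-70,"yaw":0,"gripper":0},{"x":70,"y":-69,"z":-70,"yaw":0,"gripper":0},{"x":70,"y":-69,"z":-70,"yaw":0,"gripper":0},{"x":70,"y":-69,"z":-70,"yaw":0,"gripper":0},{"x":70,"y":-69,"z":-70,"yaw":0,"gripper":0},{"x":70,"y":-69,"z":-70,"yaw":0,"gripper":0}]' && 
python3 - <<'E'
from h import *
c,K,R,t=cam('wrist'); np.savez('w2.npz',c=c,K=K,R=R,t=t); print((-R.T@t).round())
cv2.imwrite('pics/w3.png',cv2.resize(c[:,:,::-1],(800,600),interpolation=cv2.INTER_CUBIC))
E
```

```text
t: 1.2
eef_pos: [556.1, 69.6, 319.5]
tool_rot: [0.707, 0.707, -0.0, -0.0]
wrist_force: [-0.3, 0.4, 0.2]
grip_width: -0.003
grip_force: 0.0
[556. 147. 444.]
```

View pics/w3.png

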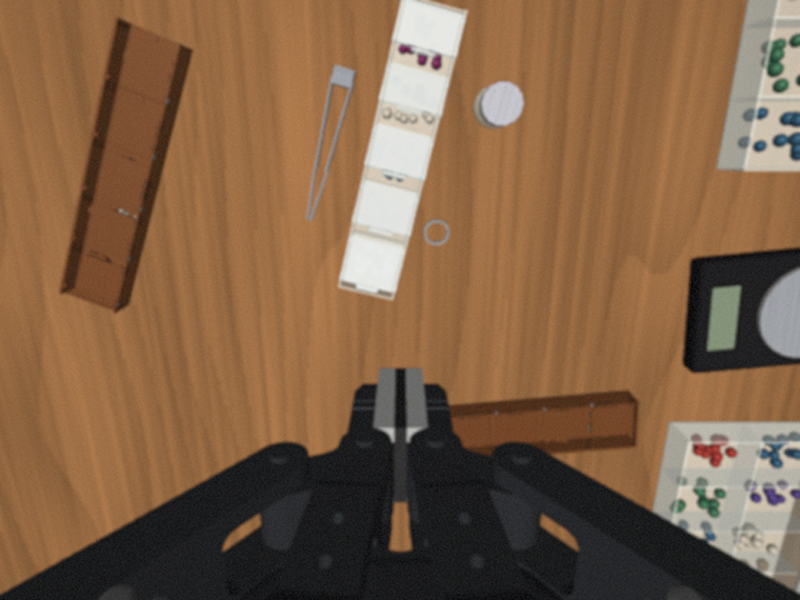

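The wrist view shows the whole box. Its far end is at (400,0)-(467,10) and its near end at (338,288)-(394,299). Lid 5's tab sits centrally at the near end (368,290), and beads show below the near edge of each lid. So the hinges are on the far (+y) side and the stroke runs towards -y. The tweezers are at about (330,140), the jar at (500,105) and the ring at (436,232).

```bash
python3 - <<'E'
from h import *
d=np.load('w2.npz'); K,R,t=d['K'],d['R'],d['t']
m=lambda x,z:ray((x[0]*.7,x[1]*.7),K,R,t,z)
P=[m(p,24) for p in((400,0),(467,10),(338,288),(394,299))]
A=(P[0]+P[1])/2;B=(P[2]+P[3])/2
u=(B-A)/np.linalg.norm(B-A)
print('len',np.linalg.norm(B-A),'w',np.linalg.norm(P[0]-P[1]),np.linalg.norm(P[2]-P[3]),'A',A,'B',B,'yaw axis',np.degrees(np.arctan2(u[1],u[0])))
print('nadir',proj([556,147,0],K,R,t)/.7)
# side-camera check: end midpoints
s=np.load('side.npz')
q=lambda x,z:ray((205+x[0]/5,215+x[1]/5),s['K'],s['R'],s['t'],z)
C=[q(p,24) for p in((80,415),(170,460),(410,95))]
print('side corners',np.round(C,0),'wrist',np.round(P,0))
s0=env.get_state(); print(s0['eef_pos'],s0['tool_rot'],s0['joint_positions'])
E
```

```text
len 233.3297459917565 w 50.91452272651584 50.668861608977295 A [581.87355058 245.45530676  24.        ] B [526.62486323  18.76090253  24.        ] yaw axis -103.69679085212128
nadir [399.16300917 142.40655893]
side corners [[601. 250.  24.]
 [553. 261.  24.]
 [499.  33.  24.]] wrist [[557. 249.  24.]
 [607. 242.  24.]
 [502.  24.  24.]
 [551.  14.  24.]]
[556.08502557  69.74385408 319.61115867] [ 7.07251395e-01  7.06962075e-01 -2.41477053e-04 -1.72914366e-04] [ 1.22105765e-01  1.92069122e-01  1.69213091e+00 -2.59996917e-05
  1.25798611e+00  1.22522934e-01]
```

The measured length of 233 and width of 51 agree with 236 x 50. The centre is about (554,132) and +x points at -104°, so yaw is +0.239. I'll go beyond row_start, to 150 mm from the centre, and come down there.

```bash
python3 -m inch '[{"x":40,"y":7,"z":0,"yaw":0.06,"gripper":0},{"x":85,"y":14,"z":0,"yaw":0.12,"gripper":0},{"x":130,"y":21,"z":0,"yaw":0.18,"gripper":0},{"x":175,"y":28,"z":20,"yaw":0.239,"gripper":0},{"x":208,"y":34,"z":60,"yaw":0.239,"gripper":0},{"x":208,"y":34,"z":110,"yaw":0.239,"gripper":0},{"x":208,"y":34,"z":150,"yaw":0.239,"gripper":0},{"x":208,"y":34,"z":170,"yaw":0.239,"gripper":0}]' && 
python3 -m inch '[{"x":0,"y":0,"z":30,"yaw":0,"gripper":0},{"x":0,"y":0,"z":60,"yaw":0,"gripper":0},{"x":0,"y":0,"z":80,"yaw":0,"gripper":0},{"x":0,"y":0,"z":95,"yaw":0,"gripper":0},{"x":0,"y":0,"z":99,"yaw":0,"gripper":0},{"x":0,"y":0,"z":99,"yaw":0,"gripper":0},{"x":0,"y":0,"z":99,"yaw":0,"gripper":0},{"x":0,"y":0,"z":99,"yaw":0,"gripper":0}]' && python3 - <<'E'
from h import *
o=[]
for n,b in(('side',(180,170,340,330)),('scene',(250,110,390,250))):
    c,K,R,t=cam(n); p=proj([589.8,277.7,32],K,R,t); print(n,p)
    x0,y0,x1,y1=b; o.append(cv2.resize(c[y0:y1,x0:x1,::-1],(400,400),interpolation=cv2.INTER_CUBIC))
cv2.imwrite('pics/s4.png',np.hstack(o)); s=env.get_state(); print(s['eef_pos'],s['tool_rot'],s['wrist_force'])
E
```

```text
t: 2.25
eef_pos: [589.0, 277.6, 147.5]
tool_rot: [0.786, 0.618, -0.002, -0.0]
wrist_force: [0.4, -0.4, 0.9]
grip_width: -0.0
grip_force: 0.0
t: 3.25
eef_pos: [590.4, 278.2, 51.7]
tool_rot: [0.786, 0.618, 0.001, 0.0]
wrist_force: [-1.3, -0.4, 0.8]
grip_width: -0.001
grip_force: 0.0
side [221.02003187 307.91251491]
scene [341.97433517 152.98972534]
[590.21579503 278.09480994  51.43591705] [7.86372628e-01 6.17752371e-01 3.07775164e-04 6.56662799e-05] [-0.66487822  0.38632976  0.62338419]
```

View pics/s4.png

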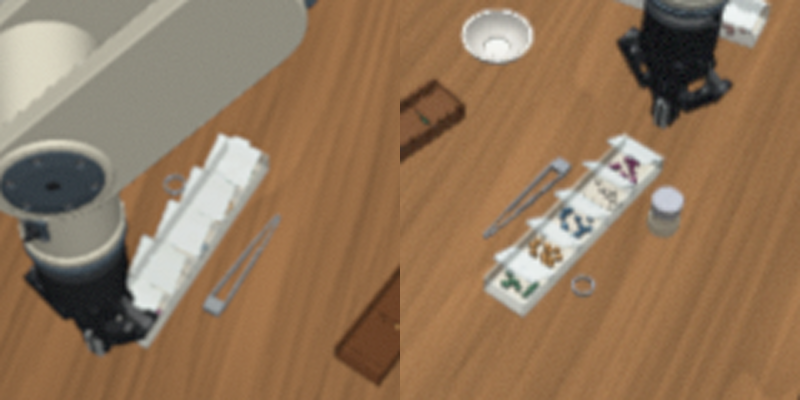

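Both views agree. The fingertips (scene crop (663,115)) stand just beyond the hinge end of lid 1 and in line with the row. The scene view looks in under the open free edges from the -y side, which confirms the direction. I'll begin the stroke.

```bash
python3 -m inch '[{"x":-8,"y":0,"z":0,"yaw":0,"gripper":0},{"x":-16,"y":0,"z":0,"yaw":0,"gripper":0},{"x":-24,"y":0,"z":0,"yaw":0,"gripper":0},{"x":-32,"y":0,"z":0,"yaw":0,"gripper":0},{"x":-40,"y":0,"z":0,"yaw":0,"gripper":0},{"x":-48,"y":0,"z":0,"yaw":0,"gripper":0},{"x":-56,"y":0,"z":0,"yaw":0,"gripper":0},{"x":-64,"y":0,"z":0,"yaw":0,"gripper":0}]' && python3 - <<'E'
from h import *
o=[]
for n,b in(('side',(205,195,305,295)),('scene',(270,140,350,220))):
    c,K,R,t=cam(n)
    x0,y0,x1,y1=b; o.append(cv2.resize(c[y0:y1,x0:x1,::-1],(400,400),interpolation=cv2.INTER_CUBIC))
cv2.imwrite('pics/s5.png',np.hstack(o))
E
```

```text
t: 4.35
eef_pos: [574.7, 215.3, 51.0]
tool_rot: [0.786, 0.618, -0.0, 0.0]
wrist_force: [0.5, 0.3, -0.5]
grip_width: 0.003
grip_force: 0.0
```

View pics/s5.png

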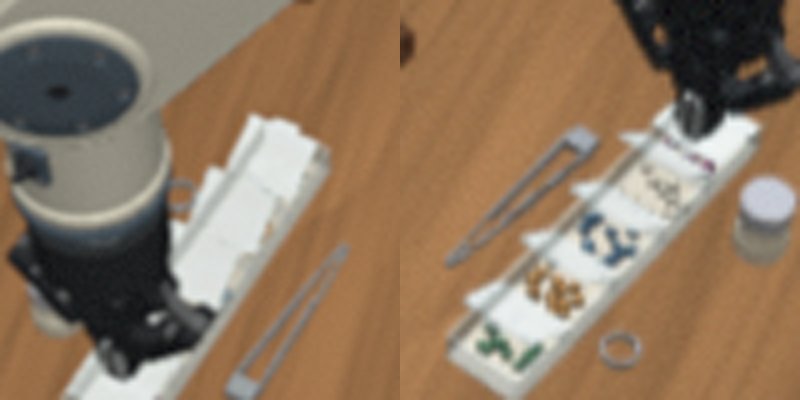

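Lid 1 is nearly down under the fingertips at scene crop (690,140), and lids 2 to 5 are still up. I'll advance to just past its tab, before lid 2's contact, and check that it dropped.

```bash
python3 -m inch '[{"x":-7,"y":0,"z":0,"yaw":0,"gripper":0},{"x":-14,"y":0,"z":0,"yaw":0,"gripper":0},{"x":-18,"y":0,"z":0,"yaw":0,"gripper":0},{"x":-18,"y":0,"z":0,"yaw":0,"gripper":0},{"x":-18,"y":0,"z":0,"yaw":0,"gripper":0},{"x":-18,"y":0,"z":0,"yaw":0,"gripper":0},{"x":-18,"y":0,"z":0,"yaw":0,"gripper":0},{"x":-18,"y":0,"z":0,"yaw":0,"gripper":0}]' && python3 - <<'E'
from h import *
o=[]
for n,b in(('side',(205,235,265,295)),('scene',(300,130,360,190))):
    c,K,R,t=cam(n)
    x0,y0,x1,y1=b; o.append(cv2.resize(c[y0:y1,x0:x1,::-1],(400,400),interpolation=cv2.INTER_CUBIC))
cv2.imwrite('pics/s6.png',np.hstack(o))
E
```

```text
t: 5.45
eef_pos: [570.6, 198.4, 51.0]
tool_rot: [0.786, 0.618, 0.0, -0.0]
wrist_force: [0.4, -0.1, 0.0]
grip_width: 0.0
grip_force: 0.0
```

View pics/s6.png

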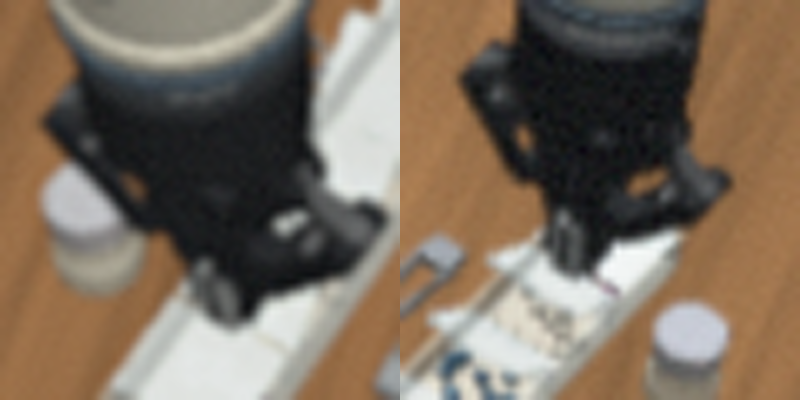

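Lid 1 lies flat: in the side crop its seam is at (260,340) with no raised corner, and in the scene crop the purple beads are nearly hidden. Forces are near zero, so I'll carry on in the same stroke.

```bash
python3 -m inch '[{"x":-8,"y":0,"z":0,"yaw":0,"gripper":0},{"x":-16,"y":0,"z":0,"yaw":0,"gripper":0},{"x":-24,"y":0,"z":0,"yaw":0,"gripper":0},{"x":-32,"y":0,"z":0,"yaw":0,"gripper":0},{"x":-40,"y":0,"z":0,"yaw":0,"gripper":0},{"x":-48,"y":0,"z":0,"yaw":0,"gripper":0},{"x":-56,"y":0,"z":0,"yaw":0,"gripper":0},{"x":-64,"y":0,"z":0,"yaw":0,"gripper":0}]' && python3 -m inch '[{"x":-8,"y":0,"z":0,"yaw":0,"gripper":0},{"x":-16,"y":0,"z":0,"yaw":0,"gripper":0},{"x":-24,"y":0,"z":0,"yaw":0,"gripper":0},{"x":-32,"y":0,"z":0,"yaw":0,"gripper":0},{"x":-40,"y":0,"z":0,"yaw":0,"gripper":0},{"x":-48,"y":0,"z":0,"yaw":0,"gripper":0},{"x":-56,"y":0,"z":0,"yaw":0,"gripper":0},{"x":-64,"y":0,"z":0,"yaw":0,"gripper":0}]' && python3 -m inch '[{"x":-8,"y":0,"z":0,"yaw":0,"gripper":0},{"x":-16,"y":0,"z":0,"yaw":0,"gripper":0},{"x":-24,"y":0,"z":0,"yaw":0,"gripper":0},{"x":-32,"y":0,"z":0,"yaw":0,"gripper":0},{"x":-40,"y":0,"z":0,"yaw":0,"gripper":0},{"x":-48,"y":0,"z":0,"yaw":0,"gripper":0},{"x":-56,"y":0,"z":0,"yaw":0,"gripper":0},{"x":-64,"y":0,"z":0,"yaw":0,"gripper":0}]' && python3 -m inch '[{"x":-8,"y":0,"z":0,"yaw":0,"gripper":0},{"x":-14,"y":0,"z":0,"yaw":0,"gripper":0},{"x":-14,"y":0,"z":0,"yaw":0,"gripper":0},{"x":-14,"y":0,"z":0,"yaw":0,"gripper":0},{"x":-14,"y":0,"z":0,"yaw":0,"gripper":0},{"x":-14,"y":0,"z":0,"yaw":0,"gripper":0},{"x":-14,"y":0,"z":0,"yaw":0,"gripper":0},{"x":-14,"y":0,"z":0,"yaw":0,"gripper":0}]' && python3 - <<'E'
from h import *
o=[]
for n,b in(('side',(205,195,305,295)),('wrist',(0,0,560,420))):
    c,K,R,t=cam(n)
    x0,y0,x1,y1=b; o.append(cv2.resize(c[y0:y1,x0:x1,::-1],(400,400) if n=='side' else (400,300),interpolation=cv2.INTER_CUBIC))
o[1]=cv2.copyMakeBorder(o[1],0,100,0,0,cv2.BORDER_CONSTANT)
cv2.imwrite('pics/s7.png',np.hstack(o))
E
```

```text
t: 6.55
eef_pos: [555.3, 135.6, 51.0]
tool_rot: [0.786, 0.618, 0.0, 0.0]
wrist_force: [0.1, 0.9, -0.1]
grip_width: -0.002
grip_force: 0.0
t: 7.55
eef_pos: [540.2, 73.5, 51.0]
tool_rot: [0.786, 0.618, -0.0, -0.0]
wrist_force: [-1.0, -0.3, -0.3]
grip_width: 0.001
grip_force: 0.0
t: 8.55
eef_pos: [525.0, 11.3, 51.0]
tool_rot: [0.786, 0.618, 0.0, -0.0]
wrist_force: [-0.0, 0.1, -0.7]
grip_width: -0.002
grip_force: 0.0
t: 9.55
eef_pos: [521.8, -1.8, 51.0]
tool_rot: [0.786, 0.618, -0.0, 0.0]
wrist_force: [0.2, 0.9, -1.0]
grip_width: 0.001
grip_force: 0.0
```

View pics/s7.png

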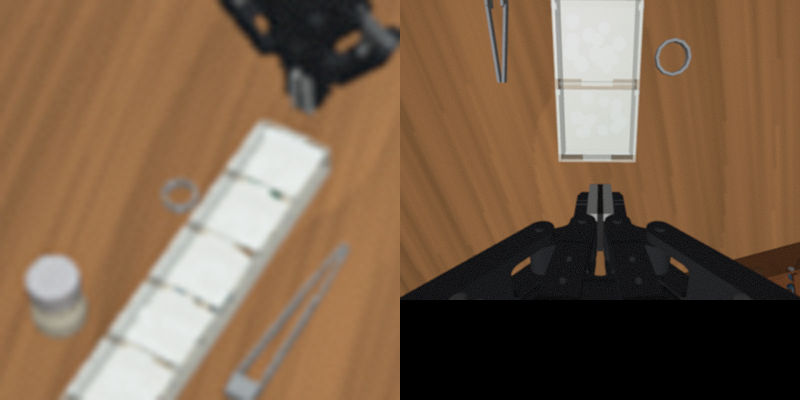

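All five lids lie flat, with even seams and no raised corners. The box, jar, ring and tweezers are where they were, and the fingertips are clear past the tab end. I'll lift off and hand in.

```bash
python3 -m inch '[{"x":-5,"y":0,"z":-15,"yaw":0,"gripper":0},{"x":-10,"y":0,"z":-35,"yaw":0,"gripper":0},{"x":-10,"y":0,"z":-60,"yaw":0,"gripper":0},{"x":-10,"y":0,"z":-85,"yaw":0,"gripper":0},{"x":-10,"y":0,"z":-100,"yaw":0,"gripper":0},{"x":-10,"y":0,"z":-100,"yaw":0,"gripper":0},{"x":-10,"y":0,"z":-100,"yaw":0,"gripper":0},{"x":-10,"y":0,"z":-100,"yaw":0,"gripper":0}]' && python3 -c "
from workcell import env
print(env.job_done())"
```

```text
t: 10.65
eef_pos: [518.8, -11.5, 150.1]
tool_rot: [0.786, 0.618, -0.001, -0.001]
wrist_force: [0.5, -0.8, 0.0]
grip_width: 0.001
grip_force: 0.0
the job is handed in; nothing more can be done
None
```

I shut all five lids in one light stroke from lid 1 to lid 5, with the box and the things beside it unmoved in the last picture, and handed the job in at about 10.7 s; no verdict came back.

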